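# Line up the tape rolls by size on the packing cart

## Robot

A 6-joint arm with a two-finger parallel gripper is mounted at the origin on the work surface. World frame = base frame: x ahead of the robot, y to its left, z up, the work surface at z = 0. Lengths are in m, angles in rad, forces in N, time in s.
With the tool pointing down it reaches from about 0.425 to 0.95 m from the base axis. Payload 14.7 kg.
Tool frame: the origin (TCP) lies at the very end of the fingers, on their centre line; the grasp point (between the pads) lies behind it (arm.grip_depth is the z of the grasp point in the tool frame, in m); z points along the fingers, y is the direction in which the jaws open and shut (so a half turn about z gives the same grasp; the last joint's range is limited). The gripper opens to 85 mm and grips with 20 to 120 N. Pads are 22 mm wide; open, the fingers measure 114 mm over their backs; the gripper's body (76 mm by 85 mm) begins 54 mm behind the grasp point. The pads swing forward as they close: fully open they stand 13 mm farther back than shut.
Start: joints at [-1.371, 0.48, 1.596, -0, 1.065, -0.047], TCP at [0.159, -0.63, 0.231] pointing down, gripper open.
Joint ranges: [-2.75, 2.75], [-0.82, 2.05], [0.23, 2.67], [-1.56, 4.7], [0.09, 2.69], [-2.92, 2.92]. Speed limits (rad/s): [1.89, 1.89, 2.39, 3.01, 3.01, 3.01].

## Interface

Orientations are given as a unit quaternion [w, x, y, z].
In Python, from station import get_obs, optics, order, arm gives the robot as it stands. The module is installed in compiled form; this text tells all that it offers.
- The arm moves only by the tool move_arm, never from a script. Its argument "plan" is a list of rows, each a list of 4 numbers: the shift along the tool's x, y, z in units of 25 mm (1.0 is 25 mm), then the turn about the tool's z in units of 5 degrees (1.0 is 5 degrees). A call has 1 to 8 rows; each row shifts and turns the commanded pose from where the row before left it, along the tool's axes as they then stand; what a row does not reach is not made up. A row lasts 1/8 s, in which the tool goes at most 62.5 mm and 10.7 degrees, less where a joint would pass 70% of its speed; a pose out of reach is approached as far as the arm can. A call is refused whole if a number of a shift passes 1 or a number of a turn 1, either way. A call with a gripper value outside its range is refused whole. "grip" is the opening, from 0 (shut) to 1 (fully open), set as the call begins (left out, the last holds). The fingers move at their own pace and stop on an object; "grip_force" is the grip in N (left out, the last holds). Time passes only in rows, so rows that do not move let the fingers close. It gives the time, the measured TCP pose, the force and the opening at its end, in the units of the state.
- get_obs(): the state, without advancing time (a new reading comes with each control period).
- optics.snapshot(name): name is "scene" or "top"; returns a dict with "pixels" (384x512x3 uint8, blue, green, red), "fx", "fy", "cx", "cy" (pixels), "world_from_camera" (4x4, takes a point from camera to world coordinates). Camera axes: x right, y down, z forward; pixel columns grow to the right and rows downward; lengths in m; the calibration is good to about 2 mm. A picture is of the moment at which its call begins. There is no depth.
- order.job_done(): hands the job in, once; it reports no verdict.
The state is a dict: "time_s": time; "qpos": joint angles; "qvel": joint speeds; "joint_efforts": joint torques, N m; "tool_pos": TCP position; "eef_rot": TCP orientation; "wrist_force": force on the tool from outside, world axes, zero at the start; "moment": the same for the moment, N m; "gripper_width": finger opening in m.
Only numpy, scipy, OpenCV 4.12 (cv2) and the standard library are available. Lean on these libraries where they do the work, as an engineer would, in place of code of your own. Each camera call takes 0.05 s, during which the arm holds its last target. There are 200 camera calls.

## Task

Line up the four rolls of tape on the staging board in order of size, one centred on each round mark: the smallest on the mark next to the red end block, then larger and larger, the largest on the mark farthest from it. The marks' own colours do not matter; leave every roll lying flat and let go of it.

Things in the scene. Friction and masses are not known exactly. Their poses are not given: they have to be found in the camera images.
- roll_orange: Loose orange roll of packing tape lying flat (the smallest): outer diameter 34 mm, 28 mm tall, with a 20 mm hole through its pale cardboard core. Origin at the centre of its underside, z up.
- roll_grey: Loose grey roll of packing tape lying flat (the second smallest): outer diameter 43 mm, 36 mm tall, with a 20 mm hole through its pale cardboard core. Origin at the centre of its underside, z up.
- roll_white: Loose white roll of packing tape lying flat (the second largest): outer diameter 52 mm, 44 mm tall, with a 20 mm hole through its pale cardboard core. Origin at the centre of its underside, z up.
- roll_brown: Loose brown roll of packing tape lying flat (the largest): outer diameter 61 mm, 52 mm tall, with a 20 mm hole through its pale cardboard core. Origin at the centre of its underside, z up.
- board: Flat aluminium staging board fixed to the bench, 80 x 450 x 6 mm, its top 6 mm above the bench. Origin at the centre of its underside; its y axis runs along the row of marks, x across the row, z up. It lies somewhere else, turned up to 0.22 rad, at every start.
- mark_yellow: Yellow round mark fixed on the board, 48 mm across, 2 mm thick (its top is 8 mm above the bench). Origin at the centre of its underside. The four marks form one row along the board, about 90 mm apart; their colours come in any order and have no bearing on the job.
- mark_green: Green round mark fixed on the board, 48 mm across, 2 mm thick (its top is 8 mm above the bench). Origin at the centre of its underside. The four marks form one row along the board, about 90 mm apart; their colours come in any order and have no bearing on the job.
- mark_blue: Blue round mark fixed on the board, 48 mm across, 2 mm thick (its top is 8 mm above the bench). Origin at the centre of its underside. The four marks form one row along the board, about 90 mm apart; their colours come in any order and have no bearing on the job.
- mark_purple: Purple round mark fixed on the board, 48 mm across, 2 mm thick (its top is 8 mm above the bench). Origin at the centre of its underside. The four marks form one row along the board, about 90 mm apart; their colours come in any order and have no bearing on the job.
- end_red: Red end block fixed at one end of the board, 60 mm across the row, 20 mm along it, 25 mm tall on the 6 mm board. Origin at the centre of its underside, on the line of the row, about 65 mm from the nearest mark. It may be at either end; a black block of the same size stands at the other.
Mind the look-alikes: they are no part of the job. Several things have the shape of the roll_grey; the one meant has the colours described above.

How it is judged:
At the end, for the whole second after the job is handed in: Each roll lies flat (within 0.12 rad), at rest and released, with its centre within 14 mm of the centre of its own mark; counted from the red end block, the rolls go from smallest to largest: orange, grey, white, brown ((horizontal distance between roll_orange and mark_yellow below 0.014 m or horizontal distance between roll_orange and mark_green below 0.014 m or horizontal distance between roll_orange and mark_blue below 0.014 m or horizontal distance between roll_orange and mark_purple below 0.014 m) and horizontal distance between roll_orange and end_red between 0.03 and 0.1 m and angle between the z axis of each of roll_orange, roll_grey, roll_white, roll_brown and the z axis of board, either way round below 0.12 rad and linear speed of each of roll_orange, roll_grey, roll_white, roll_brown below 0.02 m/s and angular speed of each of roll_orange, roll_grey, roll_white, roll_brown below 0.2 rad/s and (horizontal distance between roll_grey and mark_yellow below 0.014 m or horizontal distance between roll_grey and mark_green below 0.014 m or horizontal distance between roll_grey and mark_blue below 0.014 m or horizontal distance between roll_grey and mark_purple below 0.014 m) and horizontal distance between roll_grey and end_red between 0.12 and 0.19 m and (horizontal distance between roll_white and mark_yellow below 0.014 m or horizontal distance between roll_white and mark_green below 0.014 m or horizontal distance between roll_white and mark_blue below 0.014 m or horizontal distance between roll_white and mark_purple below 0.014 m) and horizontal distance between roll_white and end_red between 0.21 and 0.28 m and (horizontal distance between roll_brown and mark_yellow below 0.014 m or horizontal distance between roll_brown and mark_green below 0.014 m or horizontal distance between roll_brown and mark_blue below 0.014 m or horizontal distance between roll_brown and mark_purple below 0.014 m) and horizontal distance between roll_brown and end_red between 0.3 and 0.37 m); the robot touches nothing.
It also fails if it takes over 99 s, if anything falls off the work surface, if the arm or the gripper's body presses on something with over 40 N, if the wrist force passes 120 N, or if a joint passes its speed limit or range.

## Working session

There is one attempt and no reset: what is moved stays moved. The work goes in short steps, Python scripts to look and compute and a tool call to move; the robot and the scene stay as the last step left them, time stands still between calls to the robot, and variables do not carry over. Pictures are saved under pics/ and viewed, about 12 in all and at most 16, crops included, and the job is handed in when it is done.

Besides the shell and the picture viewer there is one more tool, called after "Emit:" by a JSON object that holds its "name" and its "arguments". move_arm: Moves the arm, as the interface text tells. Its arguments: {"type":"object","properties":{"plan":{"type":"array","items":{"type":"array","items":{"type":"number"}}},"grip":{"type":"number"},"grip_force":{"type":"number"}},"required":["plan"]}

```bash
mkdir -p pics; cat > h.py <<'E'
import numpy as np, cv2
from station import get_obs, optics, order, arm
def ray(s,u,v,z):
    T=np.array(s["world_from_camera"]); d=T[:3,:3]@np.array([(u-s["cx"])/s["fx"],(v-s["cy"])/s["fy"],1.])
    o=T[:3,3]; return o+d*(z-o[2])/d[2]
E
python3 - <<'E'
from h import *
print(arm.grip_depth, get_obs())
for n in("top","scene"):
    s=optics.snapshot(n); cv2.imwrite(f"pics/{n}0.png",s["pixels"]); print(n,s["fx"],s["cx"],s["cy"],np.round(s["world_from_camera"],3))
E
```

```text
-0.0187 {'time_s': 0.0, 'qpos': array([-1.37058468e+00,  4.80842411e-01,  1.59684928e+00, -6.76375782e-06,
        1.06509929e+00, -4.66353437e-02]), 'qvel': array([ 6.93866158e-04, -4.32229798e-04, -8.16057240e-04, -3.74927282e-05,
       -1.05034217e-03, -8.16883841e-04]), 'joint_efforts': array([-3.25504596e-03, -9.50640750e+01, -4.30179691e+01, -4.90163220e-04,
        1.23842104e-02,  2.90304024e-05]), 'tool_pos': array([ 0.15874243, -0.62990607,  0.2306747 ]), 'eef_rot': array([-5.97167757e-04,  9.92392604e-01,  1.23111980e-01, -4.89121006e-05]), 'wrist_force': array([-0.33995475, -0.19506402, -0.49115411]), 'moment': array([0.00963333, 0.00604916, 0.01364714]), 'gripper_width': 0.085526902219287}
top 388.15187212478554 254.91626620553154 188.0971004558065 [[ 0.004 -0.993  0.122  0.387]
 [-0.999  0.     0.036 -0.058]
 [-0.035 -0.122 -0.992  0.954]
 [ 0.     0.     0.     1.   ]]
scene 407.5934083847045 252.20737831690155 195.7605315617928 [[-0.541  0.488 -0.685  1.192]
 [ 0.841  0.307 -0.446  0.377]
 [-0.007 -0.817 -0.576  0.596]
 [ 0.     0.     0.     1.   ]]
```

View pics/top0.png

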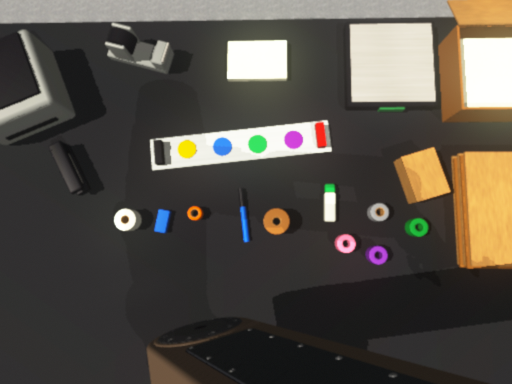

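View pics/scene0.png

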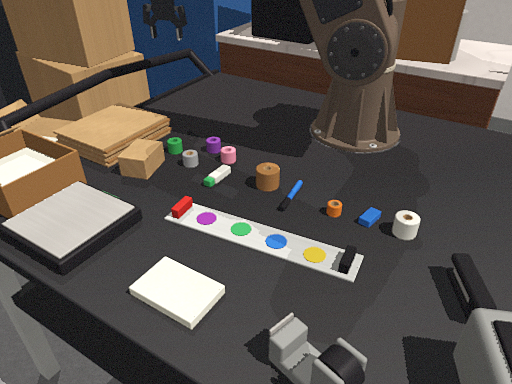

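Top view (column,row): red block (321,135); marks purple (293,140), green (258,144), blue (222,147), yellow (187,149). The rolls are white (127,219), orange (195,213), brown (277,221) and grey (378,212). Look-alikes for grey are pink (345,243), purple (377,255) and green (417,227). The white cap bottle at (330,203) and the orange-brown box are not rolls. I'll measure now and make one close crop of the choices.

```bash
python3 - <<'E'
from h import *
s=optics.snapshot("top"); im=s["pixels"]
rolls=dict(orange=(195,213,.028,.034),grey=(378,212,.036,.043),white=(127,219,.044,.052),brown=(277,221,.052,.061))
bg=im.max(2)
tiles=[]
for n,(u,v,h,D) in rolls.items():
    x0,y0=u-20,v-20; c=im[y0:v+21,x0:u+21]
    m=(c.max(2)>70).astype(np.uint8)
    k,l,st,ce=cv2.connectedComponentsWithStats(m); i=max(range(1,k),key=lambda j:st[j,4])
    cs,hi=cv2.findContours((l==i).astype(np.uint8),cv2.RETR_CCOMP,cv2.CHAIN_APPROX_NONE)
    out=max(cs,key=cv2.contourArea); (ox,oy),r=cv2.minEnclosingCircle(out)
    holes=[q for q,hh in zip(cs,hi[0]) if hh[3]>=0]
    print(n,"outer mid-h",np.round(ray(s,ox+x0,oy+y0,h*.5),4),"r px",round(r,1),"area",st[i])
    if holes:
        q=max(holes,key=cv2.contourArea); (a,b),rr=cv2.minEnclosingCircle(q)
        print("   hole",np.round(ray(s,a+x0,b+y0,h),4),"px",round(a+x0,1),round(b+y0,1),rr)
    tiles.append(cv2.resize(c,(390,290),interpolation=cv2.INTER_CUBIC))
cv2.imwrite("pics/crop.png",np.vstack([np.hstack(tiles[:2]),np.hstack(tiles[2:])]))
hsv=cv2.cvtColor(im,cv2.COLOR_BGR2HSV)
P={}
for n,(u,v,z) in dict(red=(321,135,.031),purple=(293,140,.008),green=(258,144,.008),blue=(222,147,.008),yellow=(187,149,.008)).items():
    h0=int(hsv[v,u,0]); d=np.abs(hsv[...,0].astype(int)-h0); d=np.minimum(d,180-d)
    m=((d<9)&(hsv[...,1]>110)&(hsv[...,2]>70)).astype(np.uint8)
    k,l,st,ce=cv2.connectedComponentsWithStats(m); i=l[v,u]
    P[n]=ray(s,*ce[i],z); print(n,np.round(ce[i],1),st[i],np.round(P[n],4))
L=list(P.values())
print([round(float(np.linalg.norm((a-b)[:2])),4) for a,b in zip(L,L[1:])])
E
```

```text
orange outer mid-h [0.4418 0.1236 0.014 ] r px 8.3 area [ 11  12  17  16 191]
   hole [0.4412 0.1206 0.028 ] px 194.4 212.9 3.3580031394958496
grey outer mid-h [ 0.445  -0.3175  0.018 ] r px 11.1 area [  9  10  22  20 339]
   hole [ 0.4439 -0.3122  0.036 ] px 377.5 212.0 3.0414812564849854
white outer mid-h [0.4263 0.2867 0.022 ] r px 14.0 area [  6   9  28  24 539]
brown outer mid-h [ 0.4227 -0.0746  0.026 ] r px 13.8 area [  6   7  27  27 568]
   hole [ 0.4215 -0.0746  0.052 ] px 276.0 221.0 4.000100135803223
red [320.4 134.6] [315 122  12  26 238] [ 0.6316 -0.1829  0.031 ]
purple [293.2 139.2] [285 131  18  17 242] [ 0.6263 -0.1185  0.008 ]
green [257.2 143.6] [249 135  18  18 249] [ 0.6154 -0.0291  0.008 ]
blue [222.1 146.1] [213 138  19  17 252] [0.6094 0.0588 0.008 ]
yellow [186.5 148.7] [178 140  19  18 263] [0.603 0.148 0.008]
[0.0647, 0.09, 0.0881, 0.0895]
```

View pics/crop.png

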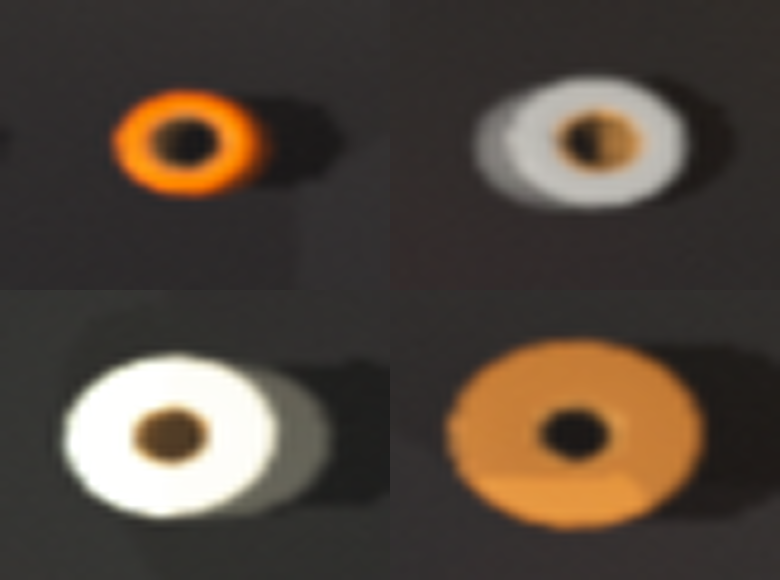

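Crop: orange, grey, white and brown are confirmed by colour, each with a 20 mm hole. Mark spacing is 90/88/89.5 mm and red to first mark is 65 mm, which matches the description. Next I turn the jaws to open across the row and approach grey.

Emit:
{"name": "move_arm", "arguments": {"plan": [[0,0,0,-1],[0,0,0,-1],[0,0,0,-1],[0,0,0,-1],[0,0,0,-1],[0,0,0,-1],[0,0,0,-1],[0,0,0,-1]], "grip": 1}}

```text
time_s: 1.15
tool_pos: [0.1588, -0.6301, 0.231]
eef_rot: [-0.0, 0.89, 0.456, 0.0]
wrist_force: [-0.2, 0.2, -0.3]
gripper_width: 0.0858
```

Emit:
{"name": "move_arm", "arguments": {"plan": [[0,0,0,-1],[0,0,0,-1],[0,0,0,-1],[0,0,0,-1],[0,0,0,-1],[0,0,0,-1],[0,0,0,-1],[0,0,0,-1]]}}

```text
time_s: 2.15
tool_pos: [0.1588, -0.6301, 0.231]
eef_rot: [-0.0, 0.68, 0.733, 0.0]
wrist_force: [0.1, 0.0, 0.2]
gripper_width: 0.0854
```

Emit:
{"name": "move_arm", "arguments": {"plan": [[0.9,0.95,0,0],[0.9,0.95,0,0],[0.9,0.95,0,0],[0.9,0.95,0,0],[0.9,0.95,0,0],[0.9,0.95,0,0],[0.9,0.95,0,0],[0.9,0.95,0,0]]}}

```text
time_s: 3.15
tool_pos: [0.3359, -0.4361, 0.2312]
eef_rot: [-0.0, 0.681, 0.732, 0.0]
wrist_force: [0.1, -0.0, 0.5]
gripper_width: 0.0853
```

Emit:
{"name": "move_arm", "arguments": {"plan": [[0.9,0.95,0.9,0],[0.9,0.95,0.9,0],[0.9,0.95,0.9,0],[0.9,0.95,0.9,0],[0.85,0.85,0,0],[0,0,0,0],[0,0,0,0]]}}

```text
time_s: 4.03
tool_pos: [0.4431, -0.3179, 0.1413]
eef_rot: [0.0, 0.681, 0.732, -0.0]
wrist_force: [-1.2, -0.7, 0.4]
gripper_width: 0.0848
```

```bash
cat > nav.py <<'E'
import sys
from h import *
from scipy.spatial.transform import Rotation as R
o=get_obs(); w,x,y,z=o["eef_rot"]; Rt=R.from_quat([x,y,z,w])
def go(t): return np.round(Rt.inv().apply(np.array(t)-o["tool_pos"])/.025,2)
print("t",o["time_s"],np.round(o["tool_pos"],4),"psi",np.round(np.degrees(np.arctan2(*Rt.as_matrix()[[1,0],0])),1),"F",np.round(o["wrist_force"],1),"w",o["gripper_width"],"gd",arm.grip_depth,"q",np.round(o["qpos"],2))
if len(sys.argv)>3: print("units",go([float(a) for a in sys.argv[1:4]]))
E
python3 nav.py .444 -.317 .008
python3 - <<'E'
from h import *
s=optics.snapshot("top"); print(ray(s,124.5,219.1,.044),ray(s,379.5,212,.036)); cv2.imwrite("pics/t1.png",s["pixels"])
E
```

```text
t 4.025 [ 0.4431 -0.3179  0.1413] psi 94.2 F [-1.2 -0.7  0.4] w 0.08480086352149067 gd -0.0187 q [-0.68  0.45  1.92 -0.    0.77 -0.75]
units [0.04 0.04 5.33]
[0.42524194 0.28371251 0.044     ] [ 0.44386402 -0.31679718  0.036     ]
```

Emit:
{"name": "move_arm", "arguments": {"plan": [[0,0,0.9,0],[0,0,0.9,0],[0,0,0.9,0],[0,0,0.9,0],[0,0,0.9,0],[0,0,0.8,0],[0,0,0,0]]}}

```text
time_s: 4.95
tool_pos: [0.4421, -0.3179, 0.0079]
eef_rot: [-0.001, 0.682, 0.732, -0.0]
wrist_force: [-0.1, -0.3, -0.4]
gripper_width: 0.085
```

Emit:
{"name": "move_arm", "arguments": {"plan": [[0,0,0,0],[0,0,0,0],[0,0,0,0],[0,0,0,0],[0,0,0,0],[0,0,0,0]], "grip": 0, "grip_force": 40}}

```text
time_s: 5.7
tool_pos: [0.4436, -0.3181, 0.0098]
eef_rot: [0.001, 0.681, 0.732, -0.0]
wrist_force: [-3.0, -1.2, 10.0]
gripper_width: 0.0412
```

Emit:
{"name": "move_arm", "arguments": {"plan": [[0,0,-0.8,0],[0,0,-0.8,0],[0,0,-0.8,0],[0,0,-0.8,0],[0,0,0,0]]}}

```text
time_s: 6.32
tool_pos: [0.4441, -0.3183, 0.0904]
eef_rot: [0.002, 0.681, 0.732, 0.0]
wrist_force: [0.2, -0.1, -1.4]
gripper_width: 0.0409
```

```bash
python3 nav.py .6154 -.0291 .017
python3 - <<'E'
from h import *
s=optics.snapshot("scene"); cv2.imwrite("pics/s1.png",s["pixels"])
E
```

```text
t 6.325 [ 0.4441 -0.3183  0.0904] psi 94.1 F [ 0.2 -0.1 -1.4] w 0.04087346618959266 gd -0.0187 q [-0.68  0.52  1.96 -0.    0.65 -0.75]
units [11.05  7.66  2.93]
```

View pics/s1.png

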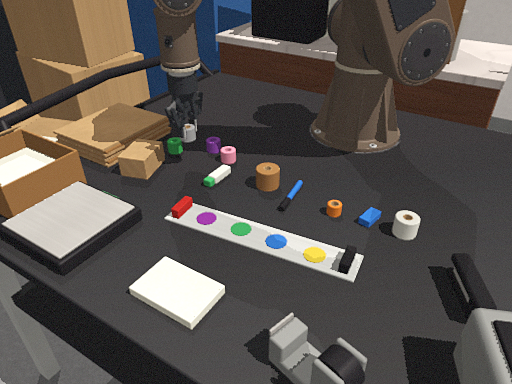

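Grey is held: at (189,133) in the picture, opening 41 mm. Carrying it to the green mark, second from red.

Emit:
{"name": "move_arm", "arguments": {"plan": [[0.9,0.65,0,0],[0.9,0.65,0,0],[0.9,0.65,0,0],[0.9,0.65,0,0],[0.9,0.65,0,0],[0.9,0.65,0,0],[0.9,0.65,0,0],[0.9,0.65,0,0]]}}

```text
time_s: 7.38
tool_pos: [0.5598, -0.1278, 0.0878]
eef_rot: [-0.001, 0.681, 0.732, -0.0]
wrist_force: [0.2, -0.3, -0.7]
gripper_width: 0.041
```

Emit:
{"name": "move_arm", "arguments": {"plan": [[0.95,0.65,0,0],[0.95,0.6,0,0],[0.95,0.6,0,0],[0.95,0.6,0,0],[0,0,0,0],[0,0,1,0],[0,0,1,0],[0,0,0,0]]}}

```text
time_s: 8.38
tool_pos: [0.6121, -0.03, 0.0367]
eef_rot: [-0.002, 0.681, 0.732, -0.001]
wrist_force: [0.1, -0.1, -1.1]
gripper_width: 0.0409
```

```bash
python3 nav.py .6154 -.0291 .0185
python3 - <<'E'
from h import *
for n in("top","scene"):
    s=optics.snapshot(n); cv2.imwrite(f"pics/{n}2.png",s["pixels"])
E
```

```text
t 8.375 [ 0.6121 -0.03    0.0367] psi 94.1 F [ 0.1 -0.1 -1.1] w 0.04090202631204946 gd -0.0187 q [-0.1   0.67  1.82 -0.    0.65 -0.17]
units [0.03 0.14 0.73]
```

View pics/scene2.png

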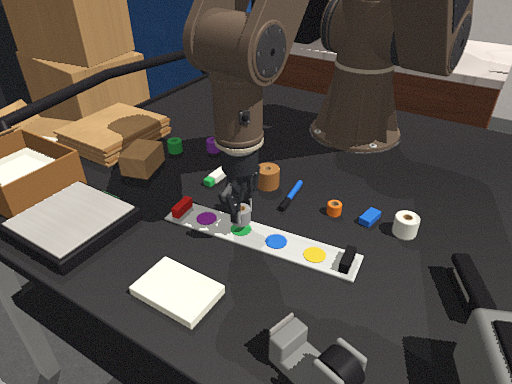

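Grey hangs just above the green mark at (241,215). I lower and release it, then rise.

Emit:
{"name": "move_arm", "arguments": {"plan": [[0,0.15,0.35,0],[0,0,0.35,0],[0,0,0,0]]}}

```text
time_s: 8.85
tool_pos: [0.6174, -0.0293, 0.0206]
eef_rot: [-0.0, 0.681, 0.732, -0.0]
wrist_force: [-1.0, 0.8, -0.3]
gripper_width: 0.0412
```

Emit:
{"name": "move_arm", "arguments": {"plan": [[0,0,0,0],[0,0,0,0],[0,0,0,0],[0,0,0,0],[0,0,0,0]], "grip": 1}}

```text
time_s: 9.48
tool_pos: [0.6179, -0.0293, 0.0214]
eef_rot: [0.0, 0.681, 0.732, 0.0]
wrist_force: [-0.6, 0.4, 0.0]
gripper_width: 0.0854
```

Emit:
{"name": "move_arm", "arguments": {"plan": [[0,0,-0.8,0],[0,0,-0.8,0],[0,0,-0.8,0],[0,0,-0.8,0],[0,0,-0.8,0],[0,0,0,0]]}}

```text
time_s: 10.22
tool_pos: [0.6193, -0.0295, 0.1243]
eef_rot: [0.002, 0.681, 0.732, 0.001]
wrist_force: [0.8, 0.5, 0.2]
gripper_width: 0.0853
```

```bash
python3 nav.py .4412 .1215 .0085
```

```text
t 10.225 [ 0.6193 -0.0295  0.1243] psi 94.1 F [0.8 0.5 0.2] w 0.08531343545855719 gd -0.0187 q [-0.1   0.56  1.77  0.    0.81 -0.17]
units [ 6.54 -6.69  4.6 ]
```

Emit:
{"name": "move_arm", "arguments": {"plan": [[0.8,-0.8,0,0],[0.8,-0.8,0,0],[0.8,-0.8,0,0],[0.8,-0.8,0,0],[0.8,-0.8,0,0],[0.8,-0.8,0,0],[0.8,-0.8,0,0],[0.9,-0.9,0,0]]}}

```text
time_s: 11.22
tool_pos: [0.4434, 0.1215, 0.1215]
eef_rot: [0.0, 0.681, 0.732, 0.0]
wrist_force: [0.2, 0.9, -0.8]
gripper_width: 0.0854
```

Emit:
{"name": "move_arm", "arguments": {"plan": [[0,0,1,0],[0,0,1,0],[0,0,0,0],[0,0,0,0]]}}

```text
time_s: 11.72
tool_pos: [0.4443, 0.121, 0.0719]
eef_rot: [0.0, 0.681, 0.732, 0.0]
wrist_force: [0.4, 0.2, 0.1]
gripper_width: 0.0856
```

```bash
python3 nav.py .4412 .1215 .0085
python3 - <<'E'
from h import *
s=optics.snapshot("scene"); cv2.imwrite("pics/s3.png",s["pixels"])
E
```

```text
t 11.725 [0.4443 0.121  0.0719] psi 94.1 F [0.4 0.2 0.1] w 0.0856001641077188 gd -0.0187 q [ 0.2   0.47  2.16 -0.    0.5   0.13]
units [ 0.03 -0.12  2.54]
```

View pics/s3.png

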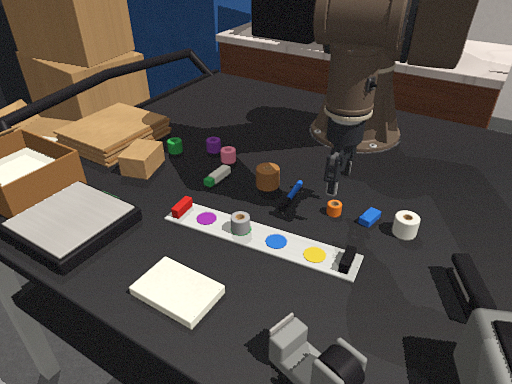

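Grey stands upright on the green mark at (241,222), and the fingers are above orange at (334,208).

Emit:
{"name": "move_arm", "arguments": {"plan": [[0,-0.12,0.85,0],[0,0,0.85,0],[0,0,0.8,0],[0,0,0,0]]}}

```text
time_s: 12.28
tool_pos: [0.4409, 0.1207, 0.0087]
eef_rot: [-0.0, 0.681, 0.732, -0.0]
wrist_force: [-0.0, -1.0, -0.1]
gripper_width: 0.0854
```

Emit:
{"name": "move_arm", "arguments": {"plan": [[0,0,0,0],[0,0,0,0],[0,0,0,0],[0,0,0,0],[0,0,0,0],[0,0,0,0],[0,0,0,0]], "grip": 0}}

```text
time_s: 13.15
tool_pos: [0.4415, 0.1209, 0.0096]
eef_rot: [0.0, 0.681, 0.732, 0.001]
wrist_force: [-1.6, 0.0, 16.5]
gripper_width: 0.0335
```

Emit:
{"name": "move_arm", "arguments": {"plan": [[0,0,-0.8,0],[0,0,-0.8,0],[0,0,-0.8,0],[0,0,-0.8,0],[0,0,-0.8,0],[0,0,0,0]]}}

```text
time_s: 13.9
tool_pos: [0.442, 0.121, 0.1101]
eef_rot: [0.001, 0.681, 0.732, 0.001]
wrist_force: [-0.1, 0.3, 0.4]
gripper_width: 0.0326
```

```bash
python3 nav.py .6263 -.1185 .019
```

```text
t 13.9 [0.442  0.121  0.1101] psi 94.1 F [-0.1  0.3  0.4] w 0.03255324693841782 gd -0.0187 q [ 0.2   0.4   2.14 -0.    0.6   0.13]
units [-10.09   6.65   3.66]
```

Emit:
{"name": "move_arm", "arguments": {"plan": [[-0.8,0.55,0,0],[-0.8,0.55,0,0],[-0.8,0.55,0,0],[-0.8,0.55,0,0],[-0.8,0.55,0,0],[-0.8,0.55,0,0],[-0.8,0.55,0,0],[-0.8,0.55,0,0]]}}

```text
time_s: 14.9
tool_pos: [0.5633, -0.0321, 0.1087]
eef_rot: [0.0, 0.681, 0.732, 0.0]
wrist_force: [-0.4, -0.2, -0.5]
gripper_width: 0.0333
```

Emit:
{"name": "move_arm", "arguments": {"plan": [[-0.9,0.55,0,0],[-0.9,0.55,0,0],[-0.9,0.55,0,0],[-0.95,0.6,0,0],[0,0,0.9,0],[0,0,0.9,0],[0,0,0.9,0],[0,0,0,0]]}}

```text
time_s: 15.9
tool_pos: [0.6241, -0.1181, 0.0397]
eef_rot: [-0.001, 0.681, 0.732, -0.001]
wrist_force: [-0.9, 0.8, -0.4]
gripper_width: 0.0326
```

```bash
python3 nav.py .6263 -.1185 .019
python3 - <<'E'
from h import *
s=optics.snapshot("scene"); cv2.imwrite("pics/s4.png",cv2.resize(s["pixels"][120:290,130:370],(720,510),interpolation=cv2.INTER_CUBIC))
E
```

```text
t 15.9 [ 0.6241 -0.1181  0.0397] psi 94.1 F [-0.9  0.8 -0.4] w 0.032590649485681515 gd -0.0187 q [-0.23  0.69  1.77  0.    0.68 -0.31]
units [-0.02  0.09  0.83]
```

View pics/s4.png

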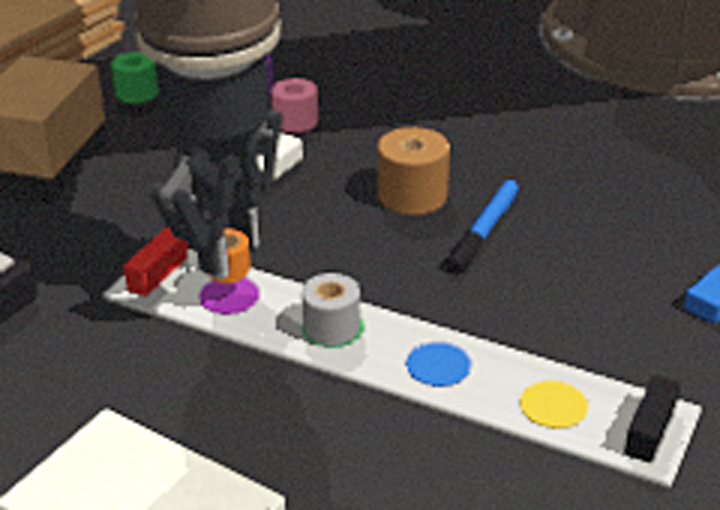

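Orange, in the crop at (230,257), hangs over the purple mark, and grey is centred on green. I lower and release, then go to brown.

Emit:
{"name": "move_arm", "arguments": {"plan": [[0,0,0.4,0],[0,0,0.4,0],[0,0,0,0]]}}

```text
time_s: 16.32
tool_pos: [0.6245, -0.1177, 0.0206]
eef_rot: [-0.001, 0.681, 0.732, -0.0]
wrist_force: [-0.1, 0.6, -0.7]
gripper_width: 0.0326
```

Emit:
{"name": "move_arm", "arguments": {"plan": [[0,0,0,0],[0,0,0,0],[0,0,0,0],[0,0,0,0],[0,0,0,0]], "grip": 1}}

```text
time_s: 16.95
tool_pos: [0.625, -0.1178, 0.0214]
eef_rot: [0.0, 0.681, 0.732, 0.0]
wrist_force: [-0.8, -0.5, -0.8]
gripper_width: 0.0854
```

Emit:
{"name": "move_arm", "arguments": {"plan": [[0,0,-0.9,0],[0,0,-0.9,0],[0,0,-0.9,0],[0,0,-0.9,0],[0,0,-0.9,0],[0,0,0,0]]}}

```text
time_s: 17.7
tool_pos: [0.626, -0.118, 0.1355]
eef_rot: [0.001, 0.681, 0.732, 0.001]
wrist_force: [0.3, -0.3, -0.6]
gripper_width: 0.0855
```

```bash
python3 nav.py .4215 -.0746 .016
```

```text
t 17.7 [ 0.626  -0.118   0.1355] psi 94.1 F [ 0.3 -0.3 -0.6] w 0.08549897202378619 gd -0.0187 q [-0.23  0.56  1.72  0.    0.86 -0.31]
units [ 2.33 -8.05  4.75]
```

Emit:
{"name": "move_arm", "arguments": {"plan": [[0.3,-1,0,0],[0.3,-1,0,0],[0.3,-1,0,0],[0.3,-1,0,0],[0.3,-1,0,0],[0.3,-1,0,0],[0.3,-1,0,0],[0.2,-1,0,0]]}}

```text
time_s: 18.7
tool_pos: [0.4201, -0.0745, 0.1332]
eef_rot: [-0.0, 0.681, 0.732, -0.0]
wrist_force: [0.4, -0.8, -0.8]
gripper_width: 0.0855
```

Emit:
{"name": "move_arm", "arguments": {"plan": [[0,0,0.8,0],[0,0,0.8,0],[0,0,0,0],[0,0,0,0]]}}

```text
time_s: 19.2
tool_pos: [0.4214, -0.0749, 0.0939]
eef_rot: [-0.0, 0.681, 0.732, -0.0]
wrist_force: [0.1, 0.5, 0.2]
gripper_width: 0.0853
```

```bash
python3 nav.py .4218 -.0746 .016
python3 - <<'E'
from h import *
s=optics.snapshot("scene"); cv2.imwrite("pics/s5.png",cv2.resize(s["pixels"][90:260,150:390],(720,510),interpolation=cv2.INTER_CUBIC))
E
```

```text
t 19.2 [ 0.4214 -0.0749  0.0939] psi 94.1 F [0.1 0.5 0.2] w 0.08529870239469962 gd -0.0187 q [-0.25  0.4   2.22  0.    0.52 -0.32]
units [0.01 0.02 3.12]
```

View pics/s5.png

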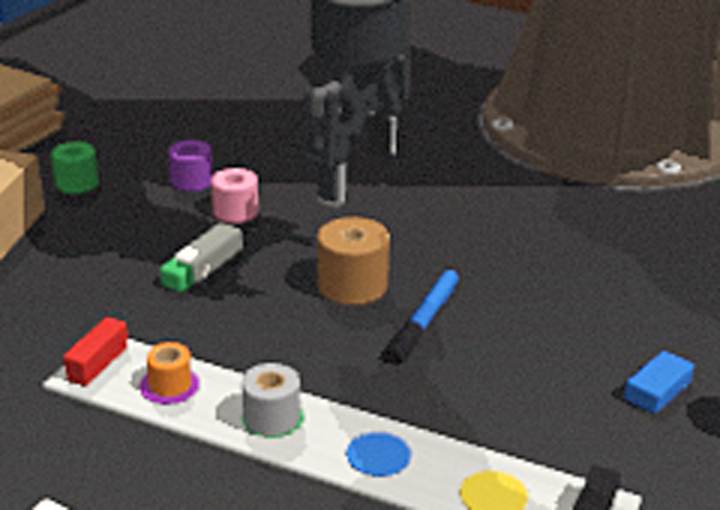

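Orange sits on purple and grey on green. The fingers straddle brown at crop (353,258).

Emit:
{"name": "move_arm", "arguments": {"plan": [[0,0,0.7,0],[0,0,0.7,0],[0,0,0.7,0],[0,0,0.7,0],[0,0,0.3,0],[0,0,0,0]]}}

```text
time_s: 20.0
tool_pos: [0.4214, -0.0749, 0.0164]
eef_rot: [-0.0, 0.681, 0.732, -0.0]
wrist_force: [0.8, -0.1, -0.2]
gripper_width: 0.0852
```

Emit:
{"name": "move_arm", "arguments": {"plan": [[0,0,0,0],[0,0,0,0],[0,0,0,0],[0,0,0,0],[0,0,0,0]], "grip": 0, "grip_force": 60}}

```text
time_s: 20.62
tool_pos: [0.4218, -0.075, 0.0173]
eef_rot: [0.001, 0.681, 0.732, 0.0]
wrist_force: [-2.9, 0.8, 20.7]
gripper_width: 0.0602
```

Emit:
{"name": "move_arm", "arguments": {"plan": [[0,0,-0.8,0],[0,0,-0.8,0],[0,0,-0.8,0],[0,0,-0.8,0],[0,0,-0.8,0],[0,0,0,0]]}}

```text
time_s: 21.38
tool_pos: [0.4223, -0.0751, 0.1177]
eef_rot: [0.001, 0.681, 0.732, 0.001]
wrist_force: [0.4, 0.2, -1.9]
gripper_width: 0.0599
```

```bash
python3 nav.py .603 .148 .0255
```

```text
t 21.375 [ 0.4223 -0.0751  0.1177] psi 94.1 F [ 0.4  0.2 -1.9] w 0.05994237233434426 gd -0.0187 q [-0.25  0.35  2.2   0.    0.59 -0.32]
units [8.38 7.84 3.7 ]
```

Emit:
{"name": "move_arm", "arguments": {"plan": [[0.8,0.8,0,0],[0.9,0.85,0,0],[0.9,0.85,0,0],[0.9,0.85,0,0],[0.9,0.85,0,0],[0.9,0.85,0,0],[0.9,0.85,0,0],[0.9,0.85,0,0]]}}

```text
time_s: 22.38
tool_pos: [0.577, 0.1151, 0.1153]
eef_rot: [-0.0, 0.681, 0.732, -0.0]
wrist_force: [-0.2, -0.8, -1.4]
gripper_width: 0.06
```

Emit:
{"name": "move_arm", "arguments": {"plan": [[0.9,0.8,0,0],[0.4,0.3,0,0],[0,0,0.9,0],[0,0,0.9,0],[0,0,0.8,0],[0,0,0,0],[0,0,0,0]]}}

```text
time_s: 23.25
tool_pos: [0.602, 0.1485, 0.0517]
eef_rot: [0.0, 0.681, 0.732, 0.0]
wrist_force: [0.4, -0.2, -1.2]
gripper_width: 0.0601
```

```bash
python3 nav.py .603 .148 .0265
```

```text
t 23.25 [0.602  0.1485 0.0517] psi 94.1 F [ 0.4 -0.2 -1.2] w 0.0600710012682598 gd -0.0187 q [ 0.19  0.66  1.8  -0.    0.68  0.12]
units [-0.02  0.04  1.01]
```

Emit:
{"name": "move_arm", "arguments": {"plan": [[0,0,0.5,0],[0,0,0.3,0],[0,0,0.2,0],[0,0,0,0]]}}

```text
time_s: 23.75
tool_pos: [0.6018, 0.1487, 0.0259]
eef_rot: [-0.0, 0.681, 0.732, -0.0]
wrist_force: [0.5, -0.4, -1.4]
gripper_width: 0.0603
```

Emit:
{"name": "move_arm", "arguments": {"plan": [[0,0,0,0],[0,0,0,0],[0,0,0,0],[0,0,0,0],[0,0,0,0]], "grip": 1}}

```text
time_s: 24.38
tool_pos: [0.602, 0.1488, 0.0264]
eef_rot: [0.0, 0.681, 0.732, 0.0]
wrist_force: [-0.4, -0.4, 0.1]
gripper_width: 0.0853
```

Emit:
{"name": "move_arm", "arguments": {"plan": [[0,0,-0.9,0],[0,0,-0.9,0],[0,0,-0.9,0],[0,0,-0.9,0],[0,0,-0.9,0],[0,0,0,0]]}}

```text
time_s: 25.12
tool_pos: [0.603, 0.149, 0.1404]
eef_rot: [0.001, 0.681, 0.732, 0.001]
wrist_force: [-0.2, 0.1, -0.4]
gripper_width: 0.0853
```

```bash
python3 nav.py .4255 .2845 .013
```

```text
t 25.125 [0.603  0.149  0.1404] psi 94.1 F [-0.2  0.1 -0.4] w 0.08531230121250921 gd -0.0187 q [0.19 0.54 1.75 0.   0.85 0.12]
units [ 5.92 -6.7   5.08]
```

Emit:
{"name": "move_arm", "arguments": {"plan": [[0.7,-0.8,0,0],[0.7,-0.8,0,0],[0.75,-0.85,0,0],[0.75,-0.85,0,0],[0.75,-0.85,0,0],[0.75,-0.85,0,0],[0.75,-0.85,0,0],[0.75,-0.85,0,0]]}}

```text
time_s: 26.12
tool_pos: [0.4225, 0.2844, 0.1383]
eef_rot: [-0.0, 0.681, 0.732, -0.0]
wrist_force: [0.2, 0.5, -0.5]
gripper_width: 0.0856
```

Emit:
{"name": "move_arm", "arguments": {"plan": [[0,0,0.9,0],[0,0,0.9,0],[0,0,0,0],[0,0,0,0]]}}

```text
time_s: 26.62
tool_pos: [0.4241, 0.2839, 0.0941]
eef_rot: [-0.0, 0.681, 0.732, -0.0]
wrist_force: [0.6, -0.0, -0.1]
gripper_width: 0.0854
```

```bash
python3 nav.py .4255 .2845 .013
python3 - <<'E'
from h import *
s=optics.snapshot("scene"); cv2.imwrite("pics/s6.png",cv2.resize(s["pixels"][110:280,210:450],(720,510),interpolation=cv2.INTER_CUBIC))
E
```

```text
t 26.625 [0.4241 0.2839 0.0941] psi 94.2 F [ 0.6 -0.  -0.1] w 0.08537625407227968 gd -0.0187 q [0.53 0.48 2.04 0.   0.62 0.46]
units [0.02 0.06 3.25]
```

View pics/s6.png

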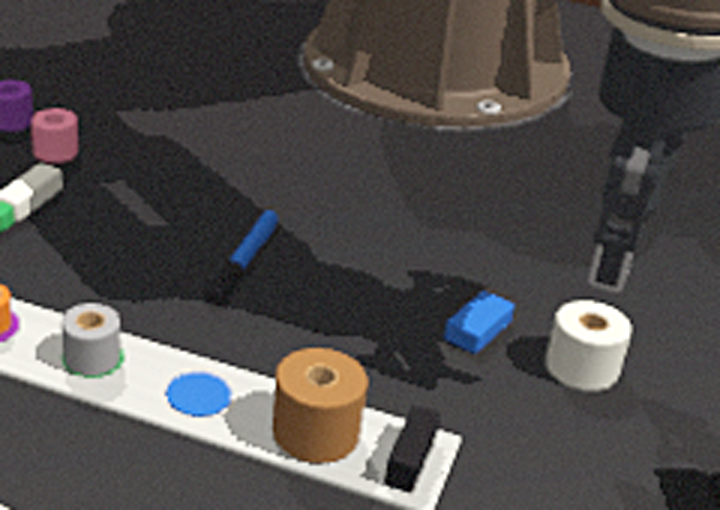

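Brown stands on yellow at crop (320,405). White is at (590,345) with the gripper above it.

Emit:
{"name": "move_arm", "arguments": {"plan": [[0,0.05,0.7,0],[0,0,0.7,0],[0,0,0.7,0],[0,0,0.7,0],[0,0,0.4,0],[0,0,0,0]]}}

```text
time_s: 27.42
tool_pos: [0.4255, 0.2838, 0.0138]
eef_rot: [-0.0, 0.681, 0.732, -0.0]
wrist_force: [0.2, -0.3, -1.4]
gripper_width: 0.0852
```

Emit:
{"name": "move_arm", "arguments": {"plan": [[0,0,0,0],[0,0,0,0],[0,0,0,0],[0,0,0,0],[0,0,0,0],[0,0,0,0]], "grip": 0}}

```text
time_s: 28.18
tool_pos: [0.4258, 0.2841, 0.0148]
eef_rot: [0.0, 0.681, 0.732, 0.001]
wrist_force: [-2.5, -1.3, 15.9]
gripper_width: 0.0504
```

Emit:
{"name": "move_arm", "arguments": {"plan": [[0,0,-0.9,0],[0,0,-0.9,0],[0,0,-0.9,0],[0,0,-0.9,0],[0,0,-0.9,0],[0,0,0,0]]}}

```text
time_s: 28.92
tool_pos: [0.4264, 0.2844, 0.1279]
eef_rot: [0.0, 0.681, 0.732, 0.002]
wrist_force: [0.0, -0.6, -1.4]
gripper_width: 0.05
```

```bash
python3 nav.py .6094 .0588 .0235
```

```text
t 28.925 [0.4264 0.2844 0.1279] psi 94.1 F [ 0.  -0.6 -1.4] w 0.049956251837055064 gd -0.0187 q [0.53 0.43 2.01 0.   0.7  0.46]
units [-9.54  6.64  4.18]
```

Emit:
{"name": "move_arm", "arguments": {"plan": [[-0.8,0.55,0,0],[-0.9,0.6,0,0],[-0.9,0.6,0,0],[-0.9,0.6,0,0],[-0.9,0.6,0,0],[-0.9,0.6,0,0],[-0.9,0.6,0,0],[-0.9,0.6,0,0]]}}

```text
time_s: 29.92
tool_pos: [0.5568, 0.1145, 0.1254]
eef_rot: [-0.0, 0.681, 0.732, -0.0]
wrist_force: [-0.3, 0.5, -1.6]
gripper_width: 0.0501
```

Emit:
{"name": "move_arm", "arguments": {"plan": [[-0.9,0.6,0,0],[-0.9,0.6,0,0],[-0.65,0.85,0,0],[0,0,0.7,0],[0,0,0.7,0],[0,0,0,0],[0,0,0,0]]}}

```text
time_s: 30.8
tool_pos: [0.6119, 0.0584, 0.0912]
eef_rot: [-0.0, 0.681, 0.732, -0.0]
wrist_force: [0.4, 0.5, -0.8]
gripper_width: 0.0505
```

```bash
python3 nav.py .6094 .0588 .0240
```

```text
t 30.8 [0.6119 0.0584 0.0912] psi 94.2 F [ 0.4  0.5 -0.8] w 0.05047223587835225 gd -0.0187 q [ 0.05  0.6   1.8   0.    0.75 -0.03]
units [ 0.02 -0.1   2.69]
```

Emit:
{"name": "move_arm", "arguments": {"plan": [[0,-0.1,0.7,0],[0,0,0.7,0],[0,0,0.6,0],[0,0,0.4,0],[0,0,0.25,0],[0,0,0,0]]}}

```text
time_s: 31.55
tool_pos: [0.6097, 0.0578, 0.0247]
eef_rot: [-0.0, 0.681, 0.732, -0.0]
wrist_force: [-0.4, 0.1, -1.0]
gripper_width: 0.05
```

Emit:
{"name": "move_arm", "arguments": {"plan": [[0,0,0,0],[0,0,0,0],[0,0,0,0],[0,0,0,0],[0,0,0,0]], "grip": 1}}

```text
time_s: 32.17
tool_pos: [0.6098, 0.0578, 0.0251]
eef_rot: [0.0, 0.681, 0.732, 0.0]
wrist_force: [-0.2, -0.1, 0.5]
gripper_width: 0.0857
```

Emit:
{"name": "move_arm", "arguments": {"plan": [[0,0,-0.9,0],[0,0,-0.9,0],[0,0,-0.9,0],[0,0,-0.9,0],[0,0,-0.9,0],[0,0,-0.9,0]]}}

```text
time_s: 32.92
tool_pos: [0.6097, 0.0578, 0.1608]
eef_rot: [-0.0, 0.681, 0.732, -0.0]
wrist_force: [-0.5, -0.3, 0.9]
gripper_width: 0.0854
```

Emit:
{"name": "move_arm", "arguments": {"plan": [[0,-1,0,0],[0,-1,0,0],[0,-1,0,0],[0,-1,0,0],[0,-1,0,0],[0,-1,0,0],[0,0,0,0],[0,0,0,0]]}}

```text
time_s: 33.92
tool_pos: [0.461, 0.047, 0.1603]
eef_rot: [0.0, 0.681, 0.732, 0.0]
wrist_force: [-1.0, -0.7, 0.6]
gripper_width: 0.0858
```

```bash
python3 - <<'E'
from h import *
print(get_obs()["time_s"])
s=optics.snapshot("top"); cv2.imwrite("pics/t7.png",cv2.resize(s["pixels"][100:190,135:345],(798,342),interpolation=cv2.INTER_CUBIC))
s=optics.snapshot("scene"); cv2.imwrite("pics/s7.png",cv2.resize(s["pixels"][150:290,150:380],(782,476),interpolation=cv2.INTER_CUBIC))
E
```

```text
33.925
```

View pics/t7.png

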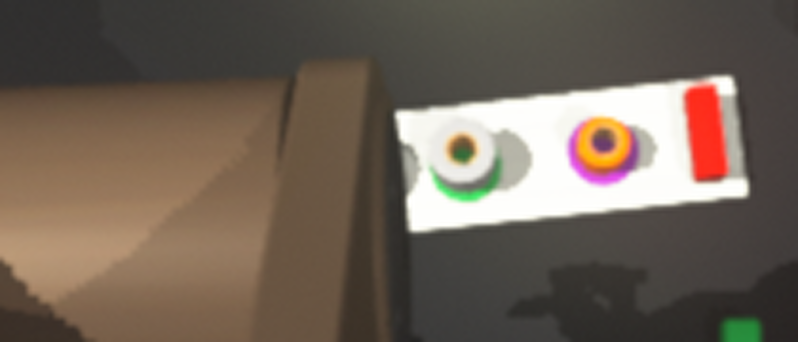

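View pics/s7.png

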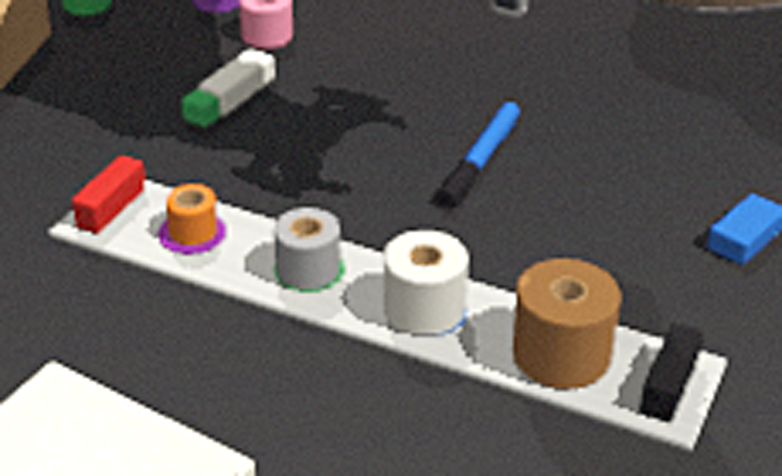

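Order from red is orange, grey, white, brown, all upright. The arm hides two of them in the top view. I check the centres numerically from the hole pixels.

```bash
python3 - <<'E'
from h import *
M=dict(orange=(.6263,-.1185),grey=(.6154,-.0291),white=(.6094,.0588),brown=(.603,.148))
H=dict(orange=.036,grey=.044,white=.052,brown=.06)
S=dict(orange=(191,198),grey=(307,227),white=(427,255),brown=(570,290))
T=dict(orange=(603,141),grey=(461,150))
for n,px,sc,x0,y0 in(("scene",S,3.4,150,150),("top",T,3.8,135,100)):
    s=optics.snapshot(n)
    for k,(a,b) in px.items():
        p=ray(s,x0+(a+.5)/sc-.5,y0+(b+.5)/sc-.5,H[k])[:2]; print(n,k,np.round(p,4),"off mm",np.round((p-M[k])*1e3,1))
    if n=="scene":  # mark/red cross-check: bottom-left visible
        print(ray(s,206.5,218,.008)[:2])
E
```

```text
scene orange [ 0.6244 -0.1194] off mm [-1.9 -0.9]
scene grey [ 0.6172 -0.0296] off mm [ 1.8 -0.5]
scene white [0.6092 0.0548] off mm [-0.2 -4. ]
scene brown [0.601 0.147] off mm [-2. -1.]
[ 0.62611602 -0.11860927]
top orange [ 0.6252 -0.1171] off mm [-1.1  1.4]
top grey [ 0.6178 -0.0271] off mm [2.4 2. ]
```

All offsets are at most 4 mm, against the 14 mm allowed, so I hand in.

```bash
python3 -c "
from h import *
print(order.job_done(), get_obs()['time_s'])"
```

```text
the job is handed in; nothing more can be done
the job is handed in; nothing more can be done
```

The four rolls are on their marks and the job is handed in. From the red end block they go orange (purple mark), grey (green), white (blue), brown (yellow).

- **Final picture:** all four rolls lie flat and are released. The gripper is open, 16 cm up and well clear of them.
- **Scene camera:** the roll centres are about 2, 2, 4 and 2 mm from their marks, in that order; the limit is 14 mm.
- **Top camera:** it agrees to within about 3 mm for orange and grey. The arm hid white and brown from it, so those two were checked in one view only.
- **Forces and time:** wrist force readings peaked at about 21 N while closing on the brown roll. The arm was done at about 34 s of the 99 s allowed. No check failed.

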